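Load the slicer cassette and lift it out of its dock

ROBOT

A 6-joint arm with a two-finger parallel gripper is mounted at the origin on a cart in front of the work surface, level with it; the furniture and walls round the work are solid. World frame = base frame: x ahead of the robot, y to its left, z up, the work surface at z = 0. Lengths are in m, angles in degrees, forces in N, time in s.
With the tool pointing down it reaches from about 0.225 to 0.875 m from the base axis. Payload 3.4 kg.
Tool frame: the origin (TCP) lies at the very end of the fingers, on their centre line; the grasp point (between the pads) lies 19 mm behind it; z points along the fingers, y is the line along which they close (so a half turn about z gives the same grasp; the last joint's range is limited). The gripper opens to 85 mm and grips with 20 to 120 N. Pads are 22 mm wide; open, the fingers measure 114 mm over their backs; the gripper's body (76 mm by 85 mm) begins 54 mm behind the grasp point. The pads swing forward as they close: fully open they stand 13 mm farther back than shut.
Start: joints at [64.973, 15.808, 86.224, -0, 77.962, -6.933], TCP at [0.179, 0.547, 0.231] pointing down, gripper open.
Joint ranges: [-165.64, 165.64], [-43.16, 119.46], [12.63, 154.43], [-67.54, 247.53], [6.08, 155.33], [-154.97, 154.97]. Speed limits (degrees/s): [147.25, 147.25, 180, 180, 180, 180].

INTERFACE

Orientations are given as [roll, pitch, yaw] about the fixed x, y, z axes, in that order (R = Rz(yaw) Ry(pitch) Rx(roll)).
In Python, from workcell import env gives the robot as it stands.
- The arm moves only by the tool step_arm, never from a script. Its argument "rows" is a list of rows, each a list of 3 entries, a list of its own where there are three numbers: the opening, from -1 (shut) to 1 (fully open), then the shift along the world's x, y, z scaled (see below), then the turn about the world's z scaled (see below). In form: [[claw, [dx, dy, dz], spin], ...]. A call has 1 to 10 rows; each row shifts and turns the commanded pose from where the row before left it; what a row does not reach is not made up. The controller multiplies each number of a shift by 0.025 m and each number of a turn by 6 degrees. A row lasts 1/10 s, in which the tool goes at most 50 mm and 8.59 degrees, less where a joint would pass 70% of its speed; a pose out of reach is approached as far as the arm can. A call with a number of a shift or a turn outside -1 to 1 is refused whole. A call with a gripper value outside its range is refused whole. The fingers move at their own pace and stop on an object; "grip_force" is the grip in N (left out, the last holds). Time passes only in rows, so rows that do not move let the fingers close. It gives the time, the measured TCP pose, the force, the opening and the grip force at its end, in the units of the state.
- env.state(): the state, without advancing time (a new reading comes with each control period).
- env.read_camera(name): name is "scene" or "side" or "wrist"; returns a dict with "frame" (480x640x3 uint8, red, green, blue), "vertical_fov" (degrees; the focal length in pixels is half the picture's height over the tangent of half this angle, whatever the lens; pixels are square), "cx", "cy" (the principal point, pixels), "distortion" ([k1, k2, p1, p2, k3] as OpenCV has them; the pictures are not rectified), "extrinsics" (4x4, takes a point from camera to world coordinates). Camera axes: x right, y up, looking along -z (the intrinsics and any distortion apply to the point x, -y, -z); pixel columns grow to the right and rows downward; lengths in m; the calibration is good to about 2 mm. A picture is of the moment at which its call begins. There is no depth.
- env.hand_in(): hands the job in; it is judged then, once.
The state is a dict: "clock": time; "qpos": joint angles; "joint_vel": joint speeds; "joint_torque": joint torques, N m; "position": TCP position; "eef_rot": TCP orientation; "force": force on the tool from outside, world axes, zero at the start; "wrist_torque": the same for the moment, N m; "gripper_width": finger opening in m; "grip_force": force on a finger pad.
Only numpy, scipy, OpenCV 4.12 (cv2) and the standard library are available. Lean on these libraries where they do the work, as an engineer would, in place of code of your own. Each camera call takes 0.05 s, during which the arm holds its last target. There are 200 camera calls.

TASK

Take the slicer insert out of the drip stand and stand it on edge in the free slot of the slicer cassette, down to the slot's floor, and let go of it. Then pinch the cassette's two opposed side catches together with the fingers and lift the cassette, with both inserts in it, straight up out of its dock. Finish while holding it by the pinched catches, level and still, about 10 cm above the place where it sat; leave the mug, the honey jar and the egg timer alone.

Things in the scene. Friction and masses are not known exactly. Their poses are not given: they have to be found in the camera images.
- insert: loose slicer insert: flat upright plate, white plastic with ribbed steel panel, 50 g, on edge in the drip stand. Origin: centre of its lower edge; z up, x along its thickness, y along its width. 90 tall, 40 wide, 5 mm thick; the lowest 10 mm narrowed to 34 x 4 mm; the top 24 mm (z 66 to 90) is a grip block 10 mm thick (x), 40 wide: hold it from above across x at z about 78 mm.
- insert_twin: identical insert, already seated in the other slot of the cassette (at cassette x = +38 mm). Same origin and axes.
- cassette: loose grey cassette, 0.25 kg, 101 mm long (x), 50 wide (y). Origin: centre of its underside; z up. Slots along y at x = -38 (free) and +38 mm (filled), 9 mm wide (x), 44 long; flared mouths end at z 51 mm, bridge between at z 48. A seated insert's origin is at z 5, its top at z 95. Catches at x = 0, y sides. Sits in the dock 8 mm above the worktop, 1 mm play, locked while a catch is out.
- free_slot (a point): centre of the floor of the free slot of the cassette, at cassette x = -38 mm, z = 5 mm; axes as the cassette's.
- filled_slot (a point): centre of the floor of the slot with the twin in it, at cassette x = +38 mm, z = 5 mm; axes as the cassette's.
- catch_left (a joint): inward travel (m) of the white catch on the cassette's +y side: 0 out (hooked under the dock's keeper), 0.007 fully in. Spring of each catch: 1.8 N at rest, 8 N fully in. Free of the keeper from about 0.004 to 0.005 on; only pinching frees the hooks.
- catch_right (a joint): the same for the catch on the -y side, inward travel 0 to 0.007 m.
- catch_left_pad (a point): centre of the outer face of the left catch's finger pad, at cassette (0, +29, 67) mm when out, 7 mm nearer the middle when in. The pad is 24 mm wide (x) and 34 high (z 50 to 84); 58 mm over both pads when out, 44 when in.
- catch_right_pad (a point): the same on the right: cassette (0, -29, 67) mm when out.
- dock: fixed light wooden dock, base 136 x 96 x 8 mm, with a keeper 25 mm high at either side of the cassette (outer faces at y = +-42 mm). Origin: centre of its underside on the worktop; axes as the cassette's.
- drip_stand: fixed light wooden drip stand, base 120 x 76 x 8 mm, with three slots 7 mm wide across its x at x = -36, 0 and +36 mm between ribs that end 26 mm above the worktop; the insert stands in the middle one on the base (8 mm above the worktop). Origin: centre of its underside; the insert starts with the stand's axes.
- egg_timer: white egg timer, 66 mm across, 43 mm high, bystander, origin under its centre.
- honey_jar: honey jar, 64 mm across, 87 mm high, bystander, origin under its centre.
- mug: blue striped mug with a handle, 82 x 117 x 94 mm, bystander, origin under its centre.

How it is judged (in metres and radians):
On the way, in this order (a step that is already met when the one before it is completed fails the run):
1. the insert stands seated in the free slot, let go, with the cassette still in its dock (horizontal distance between insert and free_slot below 0.007 m and z of insert in the frame of free_slot below 0.004 m and angle between insert's own z axis and vertical below 0.2 rad and contact force between insert and the fingers below 0.3 N and z of cassette in the frame of dock below 0.012 m), for 0.2 s.
2. both catches are pinched in by the fingers while the cassette is still in its dock (value of joint each of catch_left, catch_right above 0.0045 m and z of cassette in the frame of dock below 0.02 m and contact force between cassette and the fingers above 3 N), for 0.05 s.
At the end, for the whole second after the job is handed in: Cassette held by the fingers, both catches pinched in over 4.5 mm, raised 6 to 24 cm above its seat, within 6 cm of over the dock and not touching it, tilted under 0.25 rad, still (under 3 cm/s), both inserts seated in their slots (within 6 mm of the floor) (z of cassette in the frame of dock between 0.068 and 0.25 m and horizontal distance between cassette and dock below 0.06 m and value of joint each of catch_left, catch_right above 0.0045 m and contact force between cassette and the fingers above 5 N and contact force between cassette and dock below 0.2 N and angle between cassette's own z axis and vertical below 0.25 rad and linear speed of cassette below 0.03 m/s and horizontal distance between insert and free_slot below 0.02 m and z of insert in the frame of free_slot below 0.006 m and z of insert_twin in the frame of filled_slot below 0.006 m and distance between insert_twin and filled_slot below 0.02 m and distance between insert and free_slot below 0.02 m); the arm keeps its last pose, push and grip.
It fails at once if the egg timer is pushed more than 3 cm or tipped (distance of egg_timer from where it was at the start of the episode above 0.03 m or angle between egg_timer's own z axis and vertical above 0.5 rad).
It fails at once if the honey jar is pushed more than 3 cm or tipped (distance of honey_jar from where it was at the start of the episode above 0.03 m or angle between honey_jar's own z axis and vertical above 0.5 rad).
It fails at once if the mug is pushed more than 3 cm or tipped (distance of mug from where it was at the start of the episode above 0.03 m or angle between mug's own z axis and vertical above 0.5 rad).
It also fails if it takes over 54 s, if anything falls off the work surface, if the arm or the gripper's body presses on something with over 40 N, if the wrist force passes 120 N, or if a joint passes its speed limit or range.

## Working session

There is one attempt and no reset: what is moved stays moved. The work goes in short steps, Python scripts to look and compute and a tool call to move; the robot and the scene stay as the last step left them, time stands still between calls to the robot, and variables do not carry over. Pictures are saved under pics/ and viewed, at most 10 in all, crops included, and the job is handed in when it is done.

Besides the shell and the picture viewer there is one more tool, called after "Emit:" as name(argument=value, ...) on one line, values as JSON. step_arm: Moves the arm, as the interface text tells. Shifts and turns lie within -1 to 1; 1 stands for 0.025 m of shift or 6 degrees of turn. Its arguments: {"type":"object","properties":{"rows":{"type":"array"},"grip_force":{"type":"number"}},"required":["rows"]}

```bash
mkdir -p pics
cat > h.py <<'E'
import numpy as np, cv2
from workcell import env
def cam(n):
    c=env.read_camera(n); f=240/np.tan(np.radians(c["vertical_fov"]/2))
    c["K"]=np.array([[f,0,c["cx"]],[0,f,c["cy"]],[0,0,1]]); c["D"]=np.array(c["distortion"],float); c["E"]=np.array(c["extrinsics"]); return c
def ray(c,uv):
    p=cv2.undistortPoints(np.array(uv,float).reshape(-1,1,2),c["K"],c["D"]).reshape(-1,2)
    d=np.c_[p[:,0],-p[:,1],-np.ones(len(p))]@c["E"][:3,:3].T
    return c["E"][:3,3],d
def plane(c,uv,z):
    o,d=ray(c,uv); return o+d*((z-o[2])/d[:,2])[:,None]
def proj(c,P):
    P=np.array(P,float).reshape(-1,3); q=(P-c["E"][:3,3])@c["E"][:3,:3]; q=q*[1,-1,-1]
    return cv2.projectPoints(q,np.zeros(3),np.zeros(3),c["K"],c["D"])[0].reshape(-1,2)
def save(c,n): cv2.imwrite("pics/"+n,cv2.cvtColor(c["frame"],cv2.COLOR_RGB2BGR))
E
python3 - <<'E'
from h import *
for n in("scene","side","wrist"):
    c=cam(n); save(c,n+"0.png"); print(n,c["vertical_fov"],c["E"].round(3).tolist())
print(env.state())
E
```

```text
scene 44.38667136033005 [[0.839, 0.375, -0.394, 0.087], [-0.544, 0.57, -0.615, -0.501], [-0.006, 0.731, 0.683, 0.916], [0.0, 0.0, 0.0, 1.0]]
side 52.81909570447152 [[0.833, 0.3, -0.465, 0.024], [-0.553, 0.437, -0.709, -0.558], [-0.01, 0.848, 0.53, 0.69], [0.0, 0.0, 0.0, 1.0]]
wrist 68.47998550147888 [[0.311, -0.915, -0.256, 0.114], [0.95, 0.299, 0.086, 0.567], [-0.002, -0.27, 0.963, 0.374], [0.0, 0.0, 0.0, 1.0]]
{'clock': 0.15, 'qpos': array([ 6.49743291e+01,  1.58387672e+01,  8.62790161e+01, -3.89913745e-04,
        7.79620927e+01, -6.93402301e+00]), 'joint_vel': array([ 0.08341715, -0.03524123, -0.2611732 ,  0.04911695,  0.0021105 ,
       -0.00818581]), 'joint_torque': array([ 9.33152805e-04, -4.17147803e+01, -2.46032757e+01, -2.90105609e-04,
        7.71911902e-03,  1.46190951e-05]), 'position': array([0.17840829, 0.54620175, 0.23064053]), 'eef_rot': array([-1.79920662e+02, -9.26468849e-03,  1.61908427e+02]), 'force': array([-0.61071341,  0.20762737, -0.37827295]), 'wrist_torque': array([ 0.02936155, -0.00798753,  0.01939812]), 'grip_force': 0.0, 'gripper_width': 0.08554438390631927}
```

View pics/scene0.png

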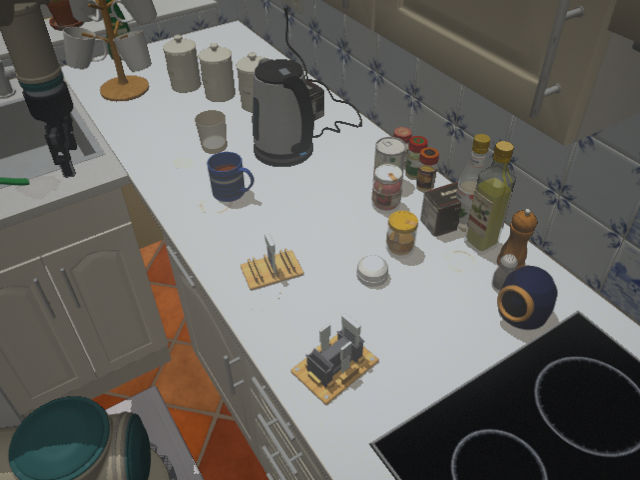

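View pics/side0.png

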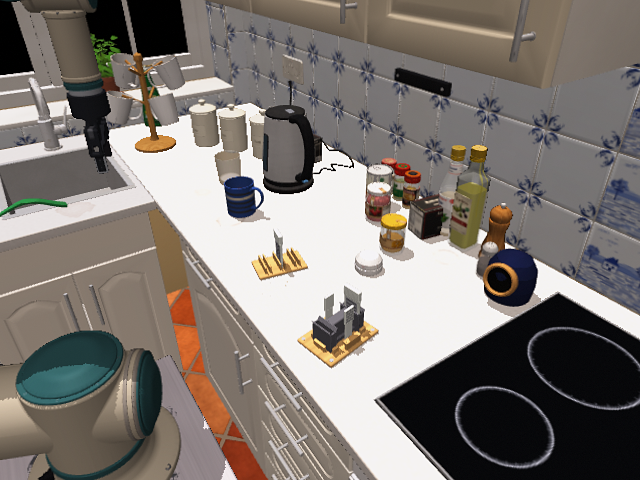

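View pics/wrist0.png

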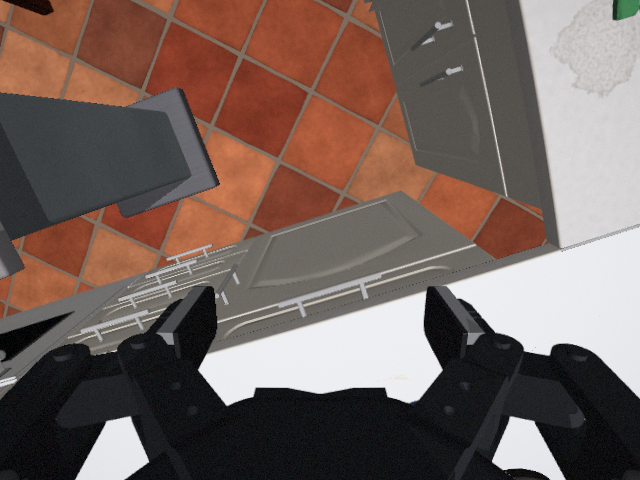

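Scene: the stand is near (272,268) px, the cassette/dock near (335,370), the timer (373,269), the jar (402,232) and the mug (230,177). I'll rough-localise from the wood masks, then refine with the wrist camera.

Run:
```python
from h import *
for n,rois in(("scene",((225,240,320,295),(280,330,390,410))),("side",((240,240,320,285),(285,310,390,370)))):
    c=cam(n); hsv=cv2.cvtColor(c["frame"],cv2.COLOR_RGB2HSV)
    m=cv2.inRange(hsv,(8,70,60),(28,255,255))
    for nm,(x0,y0,x1,y1) in zip(("stand","dock"),rois):
        k=np.zeros_like(m);k[y0:y1,x0:x1]=m[y0:y1,x0:x1]
        k=cv2.morphologyEx(k,cv2.MORPH_OPEN,np.ones((2,2)))
        uv=np.argwhere(k)[:,::-1]
        P=plane(c,uv,0.008)[:,:2].astype(np.float32)
        r=cv2.minAreaRect(P*1000); print(n,nm,len(uv),r)
    for nm,uv,z in(("timer",(373,280),0.0),("jar",(402,248),0),("mug",(228,195),0)):
        if n=="scene":print(nm,plane(c,[uv],z).round(3))
```

```text
scene stand 1384 ((463.5699462890625, 286.1076354980469), (84.60009765625, 118.72675323486328), 78.8779296875)
scene dock 1599 ((440.2398986816406, 10.699249267578125), (135.08624267578125, 99.06668853759766), 9.762187004089355)
timer [[0.629 0.147 0.   ]]
jar [[0.74  0.189 0.   ]]
mug [[0.5   0.571 0.   ]]
side stand 988 ((462.38079833984375, 285.8070983886719), (96.14879608154297, 119.0628433227539), 78.63592529296875)
side dock 1274 ((438.11505126953125, 9.78240966796875), (135.82737731933594, 104.87767791748047), 9.703374862670898)
```

Emit:
step_arm(rows=[[1,[0.8,-0.93,0],-0.988],[1,[0.8,-0.93,0],-0.988],[1,[0.8,-0.93,0],-0.988],[1,[0.8,-0.93,0],-0.988],[1,[0.8,-0.93,0],-0.988],[1,[0.8,-0.93,0],-0.988],[1,[0.8,-0.93,0],-0.988]])

```text
clock: 0.95
position: [0.3192, 0.3828, 0.2313]
eef_rot: [180.0, -0.0, 120.2]
force: [-0.1, 0.2, 0.3]
gripper_width: 0.0851
grip_force: 0.0
```

Emit:
step_arm(rows=[[1,[0.8,-0.93,0],-0.988],[1,[0.8,-0.93,0],-0.988],[1,[0.8,-0.93,0],-0.988],[1,[0.8,-0.93,0],-0.988],[1,[0.8,-0.93,0],-0.988],[1,[0.8,-0.93,0],-0.988],[1,[0.8,-0.93,0],-0.988],[1,[0,0,0],0],[1,[0,0,0],0]])

```text
clock: 1.85
position: [0.4585, 0.2208, 0.2311]
eef_rot: [-179.9, -0.0, 78.9]
force: [-0.6, 0.3, -0.0]
gripper_width: 0.0859
grip_force: 0.0
```

Run:
```python
from h import *
c=cam("wrist"); save(c,"w1.png"); s=env.state(); print(s["position"],s["eef_rot"],c["E"].round(3).tolist())
print(proj(c,[[.463,.286,.098],[.463,.286,.008],[.44,.01,.05]]))
```

```text
[0.45807201 0.22134797 0.23112556] [-1.79938700e+02 -1.26338124e-02  7.89396293e+01] [[0.981, 0.186, 0.052, 0.472], [-0.193, 0.945, 0.264, 0.287], [-0.0, -0.27, 0.963, 0.374], [0.0, 0.0, 0.0, 1.0]]
[[308.64408163 137.04835449]
 [311.44554279 135.99464868]
 [339.91963108 393.41004676]]
```

View pics/w1.png

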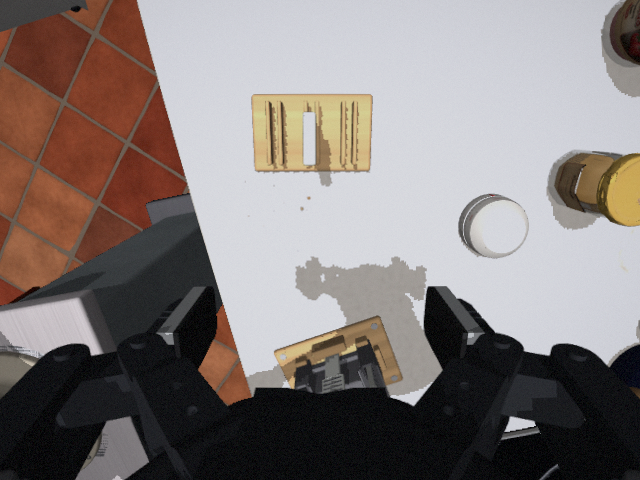

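The wrist view shows the insert's white top at about (310,138) px, standing straight in the stand (252–372, 94–172). The dock is half hidden at (340,370).

Run:
```python
from h import *
c=cam("wrist"); hsv=cv2.cvtColor(c["frame"],cv2.COLOR_RGB2HSV)
w=cv2.inRange(hsv,(8,60,60),(30,255,255)); k=np.zeros_like(w);k[80:185,240:385]=w[80:185,240:385]
P=plane(c,np.argwhere(k)[:,::-1],.008)[:,:2].astype(np.float32)*1000; print("stand",cv2.minAreaRect(P))
m=cv2.inRange(hsv,(0,0,140),(180,60,255)); k=np.zeros_like(m);k[100:168,296:324]=m[100:168,296:324]
n,l,st,ce=cv2.connectedComponentsWithStats(k); i=1+st[1:,4].argmax(); print(st[i])
P=plane(c,np.argwhere(l==i)[:,::-1],.098)[:,:2].astype(np.float32)*1000; print("insert",cv2.minAreaRect(P))
```

```text
stand ((463.75555419921875, 288.4841003417969), (74.55754089355469, 118.82707977294922), 78.8592758178711)
[303 112  14  54 712]
insert ((462.8243713378906, 285.01611328125), (39.360530853271484, 9.859089851379395), 78.76398468017578)
```

Emit:
step_arm(rows=[[1,[0.1,0.86,0],0],[1,[0.1,0.86,0],0],[1,[0,0.85,0],0],[1,[0,0,-1],0],[1,[0,0,-1],0],[1,[0,0,-1],0],[1,[0,0,-1],0],[1,[0,0,-1],0],[1,[0,0,-1],0],[1,[0,0,-0.55],0]])

```text
clock: 2.95
position: [0.4614, 0.2859, 0.0657]
eef_rot: [-179.8, 0.1, 79.1]
force: [-0.1, -0.4, 0.1]
gripper_width: 0.0855
grip_force: 0.0
```

Emit:
step_arm(rows=[[1,[0,0,0],0],[-1,[0,0,0],0],[-1,[0,0,0],0],[-1,[0,0,0],0],[-1,[0,0,0],0],[-1,[0,0,0],0],[-1,[0,0,0],0],[-1,[0,0,0],0],[-1,[0,0,0],0],[-1,[0,0,0],0]], grip_force=30)

```text
clock: 3.95
position: [0.4634, 0.2855, 0.0681]
eef_rot: [-180.0, -0.0, 78.9]
force: [-2.6, -0.1, 5.7]
gripper_width: 0.0094
grip_force: 33.4
```

Emit:
step_arm(rows=[[-1,[0,0,0.3],0],[-1,[0,0,0.7],0],[-1,[0,0,1],0],[-1,[0,0,1],0],[-1,[0,0,1],0],[-1,[0,0,1],0],[-1,[0,0,0.9],0],[-1,[0,0,0.6],0],[-1,[0,-0.8,0],0.5],[-1,[0,-0.9,0],0.5]])

```text
clock: 4.95
position: [0.4641, 0.2428, 0.2309]
eef_rot: [179.9, -0.0, 85.1]
force: [0.2, -0.7, -0.4]
gripper_width: 0.0099
grip_force: 32.4
```

Emit:
step_arm(rows=[[-1,[0,-1,0],0.5],[-1,[0,-1,0],0.5],[-1,[0,-1,0],0.5],[-1,[0,-1,0],0.5],[-1,[0,-1,0],0.47],[-1,[0,-1,0],0],[-1,[0,-1,0],0],[-1,[0,-1,0],0],[-1,[0,-1,0],0],[-1,[0,-1,0],0]])

```text
clock: 5.95
position: [0.4636, -0.0085, 0.2302]
eef_rot: [180.0, 0.0, 99.7]
force: [0.5, -0.4, 0.2]
gripper_width: 0.0093
grip_force: 32.4
```

Emit:
step_arm(rows=[[-1,[-0.2,-1,0],0],[-1,[-0.2,-0.6,0],0],[-1,[0,-0.3,0],0],[-1,[0,0,0],0],[-1,[0,0,0],0]])

```text
clock: 6.45
position: [0.4538, -0.0543, 0.2302]
eef_rot: [180.0, -0.0, 99.7]
force: [-0.4, 0.1, -0.2]
gripper_width: 0.0091
grip_force: 32.4
```

Run:
```python
from h import *
c=cam("wrist"); save(c,"w2.png"); s=env.state(); print(s["position"],s["eef_rot"],s["gripper_width"])
```

```text
[ 0.45381408 -0.05401999  0.23011817] [ 1.79975765e+02 -2.46225081e-02  9.97629873e+01] 0.009982823345354816
```

View pics/w2.png

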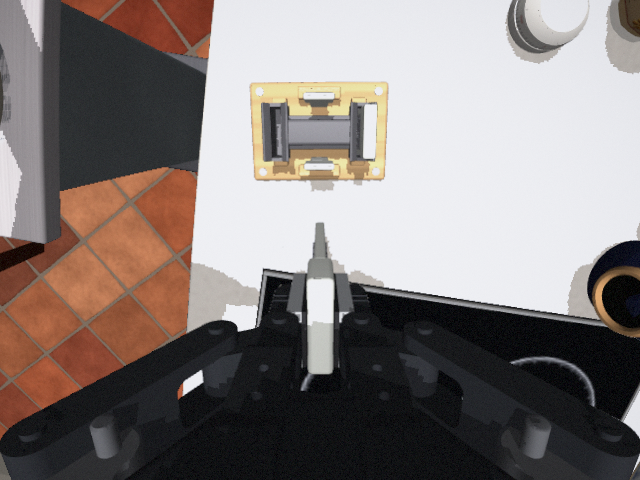

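The view shows the dock base (250–388, 82–181), the free slot on the left (~(275,131)), the twin's top at (370,131), and the catch tops at (319,97) and (319,167).

```bash
cat > m.py <<'E'
from h import *
c=cam("wrist"); hsv=cv2.cvtColor(c["frame"],cv2.COLOR_RGB2HSV)
def rect(m,x0,y0,x1,y1,z,nm,big=True):
    k=np.zeros_like(m);k[y0:y1,x0:x1]=m[y0:y1,x0:x1]
    if big:
        n,l,st,ce=cv2.connectedComponentsWithStats(k); i=1+st[1:,4].argmax(); print(st[i],end=" "); k=(l==i)
    P=plane(c,np.argwhere(k)[:,::-1],z)[:,:2].astype(np.float32)*1000; r=cv2.minAreaRect(P); print(nm,np.round(r[0],1),np.round(r[1],1),round(r[2],1))
E
python3 - <<'E'
from m import *
w=cv2.inRange(hsv,(8,50,60),(32,255,255)); rect(w,240,70,400,195,.008,"dock",False)
m=cv2.inRange(hsv,(0,0,150),(180,45,255)); rect(m,358,95,380,168,.103,"twin")
rect(m,298,90,340,103,.092,"padL");rect(m,298,160,340,175,.092,"padR")
d=cv2.inRange(hsv,(0,0,0),(180,255,140)); rect(d,255,90,292,172,.059,"freemouth")
rect(m,300,270,340,385,.26,"held")
f=cv2.resize(c["frame"][75:190,240:400],None,fx=5,fy=5,interpolation=2); cv2.imwrite("pics/w2c.png",f[:,:,::-1])
E
```

```text
dock [441.6  13.6] [134.8  94.5] 9.8
[358 103  19  56 735] twin [477.   20.2] [13.1 40. ] 11.9
[303  92  32   8 246] padL [437.   39.7] [23.4  5. ] 9.7
[304 162  31   9 212] padR [446.3 -12.6] [23.7  6.1] 11.8
[ 261  103   31   61 1384] freemouth [405.8   6. ] [25.5 50.4] 9.4
[ 307  277   27   97 2429] held [454.  -54.2] [ 9.3 39.6] 9.1
```

View pics/w2c.png

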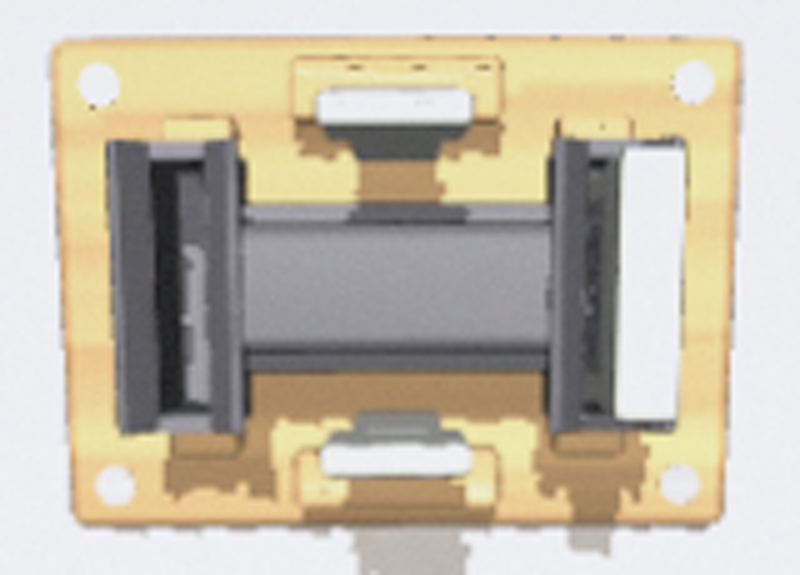

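Pads, dock and mouth agree: the cassette is at (0.4416, 0.0136), yaw 9.8°, so the free slot is at about (0.4045, 0.0068). The held insert is centred on the TCP.

Emit:
step_arm(rows=[[-1,[-0.5,0.6,0],0],[-1,[-0.5,0.6,0],0],[-1,[-0.5,0.6,0],0],[-1,[-0.46,0.63,0],0],[-1,[0,0,-0.8],0],[-1,[0,0,-1],0],[-1,[0,0,-1],0],[-1,[0,0,-0.9],0],[-1,[0,0,-0.5],0],[-1,[0,0,0],0]])

```text
clock: 7.55
position: [0.4019, 0.0076, 0.1238]
eef_rot: [-179.8, -0.1, 99.8]
force: [0.0, 0.1, -0.3]
gripper_width: 0.0094
grip_force: 32.4
```

Emit:
step_arm(rows=[[-1,[0,0,-0.2],0],[-1,[0,0,-0.2],0],[-1,[0,0,-0.2],0],[-1,[0,0,-0.2],0],[-1,[0,0,0],0]])

```text
clock: 8.05
position: [0.4041, 0.0061, 0.1046]
eef_rot: [-179.9, -0.0, 99.7]
force: [-0.8, -0.8, 0.4]
gripper_width: 0.0096
grip_force: 32.4
```

Emit:
step_arm(rows=[[-1,[0,0,-0.3],0],[-1,[0,0,-0.3],0],[-1,[0,0,-0.3],0],[-1,[0,0,-0.2],0],[-1,[0,0,-0.1],0],[-1,[0,0,0],0]])

```text
clock: 8.65
position: [0.4043, 0.0061, 0.0746]
eef_rot: [-180.0, -0.0, 99.7]
force: [0.4, 0.1, -1.2]
gripper_width: 0.0097
grip_force: 32.4
```

Emit:
step_arm(rows=[[-1,[0,0,-0.05],0],[-1,[0,0,0],0],[-0.5,[0,0,0],0],[-0.5,[0,0,0],0],[-0.5,[0,0,0],0],[-0.5,[0,0,0],0],[-0.5,[0,0,0],0]])

```text
clock: 9.35
position: [0.4047, 0.0061, 0.0739]
eef_rot: [180.0, 0.0, 99.7]
force: [-0.0, 0.2, 0.6]
gripper_width: 0.0216
grip_force: 0.0
```

Emit:
step_arm(rows=[[-0.5,[0,0,0.5],0],[-0.5,[0,0,1],0],[-0.5,[0,0,1],0],[-0.5,[0,0,1],0],[-0.5,[0,0,1],0],[-0.5,[0.4,-0.4,1],0],[0,[0.5,-0.7,0.8],0],[1,[0.6,-0.8,0],0],[1,[0.4,-0.6,0],0],[1,[0,0,0],0]])

```text
clock: 10.35
position: [0.4531, -0.058, 0.2308]
eef_rot: [-180.0, 0.0, 99.6]
force: [-0.4, 0.3, -0.6]
gripper_width: 0.0777
grip_force: 0.0
```

Run:
```python
from m import *
s=env.state(); print(s["position"],s["eef_rot"])
w=cv2.inRange(hsv,(8,50,60),(32,255,255)); rect(w,240,70,400,195,.008,"dock",False)
m=cv2.inRange(hsv,(0,0,150),(180,45,255)); rect(m,358,90,384,170,.103,"twin"); rect(m,256,90,282,170,.103,"insert")
rect(m,298,90,340,103,.092,"padL");rect(m,298,160,340,175,.092,"padR")
f=cv2.resize(c["frame"][75:190,240:400],None,fx=4,fy=4,interpolation=2); cv2.imwrite("pics/w3c.png",f[:,:,::-1])
```

```text
[ 0.45181639 -0.05681778  0.23047606] [-1.79891176e+02 -7.33204181e-02  9.96395618e+01]
dock [441.6  13.3] [134.8  95. ] 10.0
[359  98  20  56 736] twin [476.8  19.8] [13.9 39.9] 11.8
[264  99  18  58 760] insert [405.8   6.5] [12.3 41.8] 4.8
[305  90  32   5 131] padL [437.5  38.4] [23.4  2.9] 9.6
[306 160  30   6 156] padR [446.3 -13.5] [22.9  3.9] 9.6
```

View pics/w3c.png

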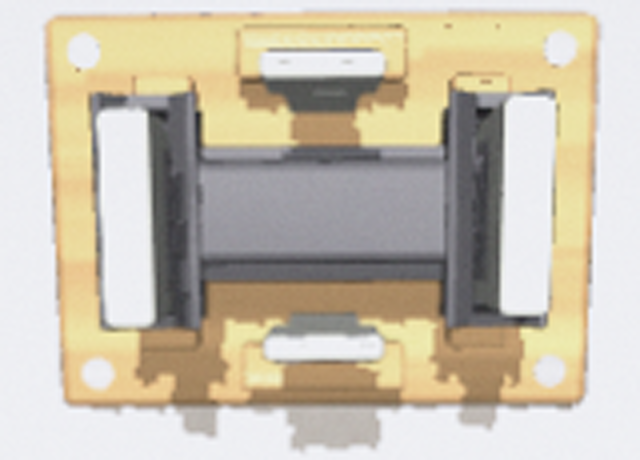

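The insert is seated, level with the twin (crop tops at (127,215) and (528,205)). Now I'll turn for the pinch.

Emit:
step_arm(rows=[[1,[-0.1,0.4,0],-1],[1,[-0.1,0.4,0],-1],[1,[-0.1,0.4,0],-1],[1,[-0.1,0.4,0],-1],[1,[0,0.4,0],-1],[1,[0,0.4,0],-1],[1,[0,0.42,0],-1],[1,[0,0,0],-1],[1,[0,0,0],-1],[1,[0,0,0],-1]])

```text
clock: 11.4
position: [0.4405, 0.0151, 0.2306]
eef_rot: [-179.9, 0.1, 39.5]
force: [-0.0, -0.3, -0.3]
gripper_width: 0.0853
grip_force: 0.0
```

Emit:
step_arm(rows=[[1,[0,0,0],-1],[1,[0,0,0],-1],[1,[0,0,0],-1],[1,[0,0,0],-1],[1,[0,0,0],-1],[1,[0,0,0],0],[1,[0,0,0],0]])

```text
clock: 12.1
position: [0.4412, 0.0146, 0.2309]
eef_rot: [-180.0, 0.1, 9.9]
force: [0.7, 0.1, 0.7]
gripper_width: 0.0854
grip_force: 0.0
```

Emit:
step_arm(rows=[[1,[0,-0.05,-0.8],0],[1,[0,0,-1],0],[1,[0,0,-1],0],[1,[0,0,-1],0],[1,[0,0,-1],0],[1,[0,0,-0.8],0],[1,[0,0,-0.7],0],[1,[0,0,-0.4],0],[1,[0,0,-0.3],0],[1,[0,0,0],0]])

```text
clock: 13.1
position: [0.4416, 0.013, 0.0558]
eef_rot: [-180.0, 0.1, 9.8]
force: [0.3, 0.8, -0.1]
gripper_width: 0.0855
grip_force: 0.0
```

Emit:
step_arm(rows=[[-1,[0,0,0],0],[-1,[0,0,0],0],[-1,[0,0,0],0],[-1,[0,0,0],0],[-1,[0,0,0],0],[-1,[0,0,0],0],[-1,[0,0,0],0],[-1,[0,0,0],0],[-1,[0,0,0],0],[-1,[0,0,0],0]], grip_force=45)

```text
clock: 14.1
position: [0.4428, 0.0139, 0.0584]
eef_rot: [-179.9, -0.2, 9.7]
force: [-2.1, 4.5, 14.8]
gripper_width: 0.0399
grip_force: 44.4
```

Emit:
step_arm(rows=[[-1,[0,0,0.1],0],[-1,[0,0,0.1],0],[-1,[0,0,0.1],0],[-1,[0,0,0.1],0],[-1,[0,0,0.1],0],[-1,[0,0,0],0]])

```text
clock: 14.7
position: [0.4421, 0.0128, 0.069]
eef_rot: [180.0, 0.0, 9.7]
force: [0.3, 0.6, -4.2]
gripper_width: 0.0385
grip_force: 46.2
```

Emit:
step_arm(rows=[[-1,[0,0,0.2],0],[-1,[0,0,0.4],0],[-1,[0,0,0.5],0],[-1,[0,0,0.5],0],[-1,[0,0,0.5],0],[-1,[0,0,0.5],0],[-1,[0,0,0.5],0],[-1,[0,0,0.3],0],[-1,[0,0,0.1],0],[-1,[0,0,0],0]])

```text
clock: 15.7
position: [0.4421, 0.0128, 0.1566]
eef_rot: [180.0, -0.0, 9.7]
force: [-0.7, 0.6, -5.0]
gripper_width: 0.0386
grip_force: 46.2
```

Run:
```python
from h import *
s=env.state(); print(s["position"],s["gripper_width"],s["force"],s["grip_force"])
a=cam("side")["frame"][230:390,240:420]; b=cam("wrist")["frame"]
a=cv2.resize(a,(450,400),interpolation=2); b=cv2.resize(b,(350,400)) 
cv2.imwrite("pics/l1.png",np.hstack([a,b])[:,:,::-1])
```

```text
[0.44208556 0.01284373 0.1566112 ] 0.038649308276815474 [-0.66320595  0.63745048 -4.97972124] 46.221874952316284
```

View pics/l1.png

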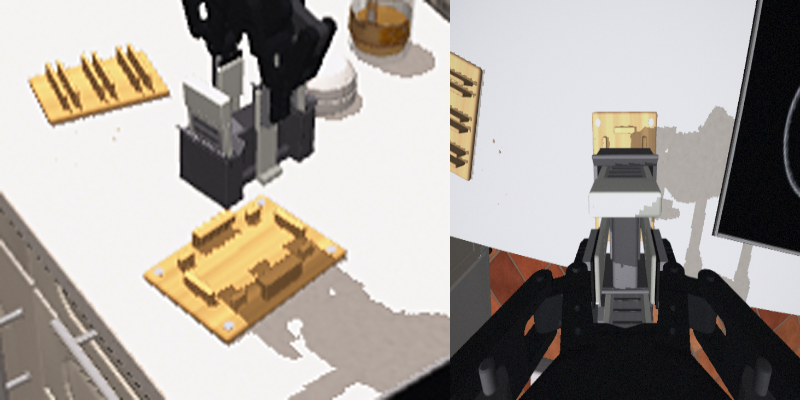

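The cassette is out of the dock and level with both inserts in it, about 10 cm up. Next is a short settle, then I hand in.

Emit:
step_arm(rows=[[-1,[0,0,0],0],[-1,[0,0,0],0],[-1,[0,0,0],0]])

```text
clock: 16.1
position: [0.4419, 0.0129, 0.156]
eef_rot: [-180.0, 0.0, 9.7]
force: [-0.4, -0.2, -4.8]
gripper_width: 0.0388
grip_force: 46.2
```

```bash
python3 -c "
from workcell import env
print(env.hand_in())"
```

```text
the job is handed in; nothing more can be done
None
```

I seated the insert in the free slot, pinched the catches and lifted the cassette with both inserts about 10 cm above its dock, then handed the job in at 16.1 s while holding it level and still; the hand-in gave no verdict.

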